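Clip the measuring cup onto the snap hook

TASK

Pick up the measuring cup with the green handle and clip the ring at its handle's end onto the brass snap hook of the wooden stand: keeping the cup level, press the ring down through the sprung gate until the gate snaps shut over it, never loading the hook with more than 15 N. Then tug the ring upwards against the shut gate with about 5 N for half a second to prove that it is locked in, and let go, leaving the cup hanging there. Do not let the cup be wrenched out of level while you hold it, and leave everything else on the table where it is.

Things in the scene. Friction and masses are not known exactly. Their poses are not given: they have to be found in the camera images.
- cup_grip (a point): Point to grasp on the green-handled steel measuring cup (0.1 kg): on the rubbery handle, 28 mm above the table. x along the handle towards the ring, z up out of the cup's mouth. Handle: straight bar 16 mm wide (y), 16 thick (z), from x = -46 to +13 mm. Bowl: 60 mm wide, 36 deep, centre at x = -74 mm. Ring fixed rigidly to the handle's end, in the x-y plane here, centre at x = +29.5 mm.
- cup_tip (a point): Far end of the green cup's ring: centre of its wire at the point farthest from the handle, 47 mm along +x from cup_grip, same axes. Ring wire 5 mm thick, inner diameter 30, outer 40 mm. This stretch of wire is what passes the gate. The ring goes on level, from above, with the hook's nose inside the ring's hole and the handle pointing out of the hook.
- plate (a point): Point on the front face of the fixed upright wooden post (36 mm wide, top at z = +65 mm here), 205 mm above the table, in its slotted steel plate. z up, +x into the post, -x out of the hook (the handle's side). The brass snap hook is clamped firmly in the slot at a height that changes: its seat line is anywhere from z = -18 to +18 mm here. That height is not measured: find it by feel.
- gate (a joint): Angle of the hook's sprung gate, rad: 0 shut, 1.2 fully in. Straight 4 mm rod hinged 30 mm above the seat line, 6 mm off the post; slopes down to the nose, tip 22 mm above the seat line, 24.5 mm off the post; swings only inwards (tip down), spring shuts it. Pressing it takes only 2 to 3 N; it snaps shut over the wire within a few mm above the seat.
- post_top (a point): Middle of the flat top end of the post. The hook below: 6 mm brass wire running level out of the post (the seat line), then up as a nose at 30 mm from the post face, ending 29 mm above the seat line. The ring's far wire goes down between nose and post, about 17 mm off the post face. On the seat the wire's centre is 5.5 mm above the seat line; tugged up, it stops at the shut gate, about 22 mm above it.
- blue_cup: A like measuring cup with a blue handle, to be left alone. Origin: centre of its underside; handle along +x.
- jam: Amber jam jar, 68 mm wide, 100 mm high, to be left alone. Origin: centre of its underside.
- tin: Tin with red label, 74 mm wide, 110 mm high, to be left alone. Origin: centre of its underside.
- spice: Small spice jar with green cap, 46 mm wide, 100 mm high, to be left alone. Origin: centre of its underside.
- spoon: Wooden spoon 240 mm long lying on the table, to be left alone.
Not all that is in view belongs to the job. Leave any pink or turquoise look-alike of the part that bears cup_grip alone.

How it is judged:
By the outcome, as a careful person would: the job done as asked, in the order asked, and still so for the second after the job is handed in, with the robot touching nothing.
It also fails if it takes over 58 s, if anything falls off the work surface, if the arm or the gripper's body presses on something with over 40 N, if the wrist force passes 120 N, or if a joint passes its speed limit or range.

ROBOT

A 6-joint arm with a two-finger parallel gripper is mounted at the origin on the work surface. World frame = base frame: x ahead of the robot, y to its left, z up, the work surface at z = 0. Lengths are in m, angles in rad, forces in N, time in s.
With the tool pointing down it reaches from about 0.4 to 0.825 m from the base axis. Payload 7 kg.
Tool frame: the origin (TCP) lies on the centre line of the jaws, within the pads' length; the fingertips stand robot.nose_length ahead of it and the grasp point (between the pads) lies 2 mm behind it (robot.nose_length is the distance from the TCP to the fingertips, in m); z points along the fingers, y is the line along which they close (so a half turn about z gives the same grasp; the last joint's range is limited). The gripper opens to 88 mm and grips with 3 to 60 N. Pads are 19 mm wide; open, the fingers measure 130 mm over their backs; the gripper's body (78 mm by 193 mm) begins 47 mm behind the grasp point.
Start: joints at [-0.974, 0.359, 0.012, 0, -1.224, -0.288], TCP at [0.205, -0.643, 0.244] pointing down, gripper open.
Joint ranges: [-3.07, 3.07], [-1.43, 2.12], [-1.02, 1.25], [-3.03, 1.67], [-3.05, -0], [-3.03, 3.03]. Speed limits (rad/s): [2.39, 2.39, 3.01, 3.14, 3.14, 3.14].

INTERFACE

Orientations are given as a rotation vector (axis times angle).
In Python, from workcell import robot gives the robot as it stands. The module is installed in compiled form; this text tells all that it offers.
- The arm moves only by the tool jog_arm, never from a script. Its argument "deltas" is a list of rows, each a list of 7 numbers: the shift along the tool's x, y, z each as a share of 100 mm, from -1 to 1, then the turn, a rotation vector about the tool's x, y, z each as a share of 90 degrees, from -1 to 1, then the closure, from 0 (fully open) to 1 (shut). A call has 1 to 5 rows; each row shifts and turns the commanded pose from where the row before left it, along the tool's axes as they then stand; what a row does not reach is not made up. A row lasts 1/12 s, in which the tool goes at most 41.7 mm and 7.16 degrees, less where a joint would pass 70% of its speed; a pose out of reach is approached as far as the arm can. A call with a number of a shift or a turn outside -1 to 1 is refused whole. A call with a gripper value outside its range is refused whole. The fingers move at their own pace and stop on an object; the grip force is fixed at half the most. Time passes only in rows, so rows that do not move let the fingers close. It gives the time, the measured TCP pose, the force, the opening and the grip force at its end, in the units of the state.
- robot.observe(): the state, without advancing time (a new reading comes with each control period).
- robot.read_camera(name): name is "scene" or "side" or "wrist"; returns (picture, depth): 480x640x3 uint8, red, green, blue; 480x640 float32, m along the optical axis (not along the pixel's ray), 0 where there is no reading.
- robot.camera_params(name): a dict with "vertical_fov" (degrees; the focal length in pixels is half the picture's height over the tangent of half this angle, whatever the lens; pixels are square), "cx", "cy" (the principal point, pixels), "R" (3x3) and "t" (3): a world point X has camera coordinates R X + t. Camera axes: x right, y down, z forward; pixel columns grow to the right and rows downward; lengths in m; the calibration is good to about 2 mm. A picture is of the moment at which its call begins: read the wrist's pose just before it. camera_params takes no time and is no camera call; for the wrist camera it gives the pose at the moment of the call.
- robot.hand_in(): hands the job in; it is judged then, once.
Trained networks look in the newest picture that a camera, given by its name, has taken for a name from the list of things; names that differ only in an ending like _2 or _b are one class to them, and where a whole thing is asked for, a point or a joint stands for the part that bears it (a point fixed in the world has none). Each returns a list of dicts, best first, with "p" (0 to 1); they miss things now and then, are a little off and sometimes report something else, mostly with a low value. They report only what shows in the picture. A call takes as long as a camera call. They do not tell look-alikes from the thing itself.
- robot.masks_of(camera, query): "region" (480x640 bool, what is visible of it) and "box" ([left, top, right, bottom] in pixels, round what is visible of it).
- robot.spot_point(camera, query): "pixel" ([column, row] in pixels: a listed point, or the origin of a listed thing).
The state is a dict: "clock": time; "qpos": joint angles; "qvel": joint speeds; "effort": joint torques, N m; "tcp_pos": TCP position; "tcp_rot": TCP orientation; "force": force on the tool from outside, world axes, zero at the start; "wrist_torque": the same for the moment, N m; "gripper_width": finger opening in m; "finger_force": force on a finger pad.
Only numpy, scipy, OpenCV 4.12 (cv2) and the standard library are available. Lean on these libraries where they do the work, as an engineer would, in place of code of your own. Each camera call takes 0.05 s, during which the arm holds its last target. There are 200 camera calls.

## Working session

There is one attempt and no reset: what is moved stays moved. The work goes in short steps, Python scripts to look and compute and a tool call to move; the robot and the scene stay as the last step left them, time stands still between calls to the robot, and variables do not carry over. Pictures are saved under pics/ and viewed, at most 10 in all, crops included, and the job is handed in when it is done.

Besides the shell and the picture viewer there is one more tool, called after ">>>" by a JSON object that holds its "name" and its "arguments". jog_arm: Moves the arm, as the interface text tells. Shift numbers are shares of 100 mm and turn numbers shares of 90 degrees, none past 1 either way. Its arguments: {"type":"object","properties":{"deltas":{"type":"array"}},"required":["deltas"]}

```bash
mkdir -p pics; cat > h.py <<'E'
import numpy as np, cv2
from workcell import robot
from scipy.spatial.transform import Rotation as Ro
def cam(n):
    p=robot.camera_params(n); im,d=robot.read_camera(n)
    f=240/np.tan(np.radians(p["vertical_fov"])/2)
    return p,im,d,f
def w(p,f,u,v,z):  # depth z
    c=np.array([(u-p["cx"])/f*z,(v-p["cy"])/f*z,z]); return np.array(p["R"]).T@(c-np.array(p["t"]))
def wz(p,f,u,v,h):  # at height h
    R=np.array(p["R"]);o=-R.T@np.array(p["t"]);r=R.T@np.array([(u-p["cx"])/f,(v-p["cy"])/f,1]); return o+r*(h-o[2])/r[2]
def save(n,im): cv2.imwrite("pics/"+n,im[:,:,::-1])
def dm(d,u,v,k=2):
    a=d[int(v)-k:int(v)+k+1,int(u)-k:int(u)+k+1]; a=a[a>0]; return float(np.median(a)) if a.size else 0
E
python3 - <<'E'
from h import *
np.set_printoptions(precision=4,suppress=True)
print(robot.nose_length, {k:np.round(v,3) for k,v in robot.observe().items()})
for n in ["scene","side"]:
    p,im,d,f=cam(n); save(n+"0.png",im); print(n,f,-np.array(p["R"]).T@np.array(p["t"]))
    for q in ["cup_grip","cup_tip","plate","post_top","blue_cup","gate","jam","tin","spice","spoon"]:
        for r in robot.spot_point(n,q)[:3]:
            u,v=r["pixel"]; print(q,round(r["p"],2),np.round([u,v]),w(p,f,u,v,dm(d,u,v)), wz(p,f,u,v,{"cup_grip":.028,"cup_tip":.028,"plate":.205,"post_top":.27}.get(q,0)))
E
```

```text
0.017 {'clock': np.float64(0.0), 'qpos': array([-0.974,  0.359,  0.011, -0.   , -1.224, -0.288]), 'qvel': array([-0.   , -0.002,  0.   , -0.001,  0.   , -0.   ]), 'effort': array([ -0.003, -58.272,  29.305,   6.997,   0.007,  -0.   ]), 'tcp_pos': array([ 0.205, -0.643,  0.243]), 'tcp_rot': array([ 0.483, -3.104, -0.002]), 'force': array([-0.493, -0.452,  0.032]), 'wrist_torque': array([-0.   ,  0.042, -0.004]), 'finger_force': np.float64(0.0), 'gripper_width': np.float64(0.087)}
scene 497.7754884218824 [ 1.0472 -0.725   1.4894]
cup_grip 0.82 [274. 330.] [ 0.5487 -0.3352  0.0358] [ 0.546  -0.3331  0.028 ]
cup_grip 0.76 [147. 361.] [ 0.3103 -0.6448  0.0335] [ 0.3075 -0.6445  0.028 ]
cup_grip 0.75 [210. 352.] [ 0.4424 -0.5075  0.0352] [ 0.4394 -0.5065  0.028 ]
cup_tip 0.93 [136. 371.] [ 0.2909 -0.684   0.0012] [ 0.3045 -0.6848  0.028 ]
cup_tip 0.79 [198. 347.] [ 0.3879 -0.5133  0.005 ] [ 0.3981 -0.5166  0.028 ]
cup_tip 0.68 [197. 294.] [ 0.2479 -0.3851  0.0002] [ 0.2628 -0.3914  0.028 ]
plate 0.69 [373. 191.] [0.5489 0.1813 0.2164] [0.5444 0.1895 0.205 ]
plate 0.67 [373. 173.] [ 0.413   0.4128 -0.0012] [0.5007 0.2554 0.205 ]
post_top 0.58 [373. 175.] [0.5345 0.1963 0.2704] [0.5343 0.1966 0.27  ]
blue_cup 0.83 [306. 280.] [ 0.5053 -0.1244  0.0027] [ 0.5043 -0.1233  0.    ]Traceback (most recent call last):
  File "<stdin>", line 7, in <module>
ValueError: it knows: blue_cup, cup_grip, cup_tip, jam, plate, post_top, spice, spoon, tin
```

View pics/scene0.png

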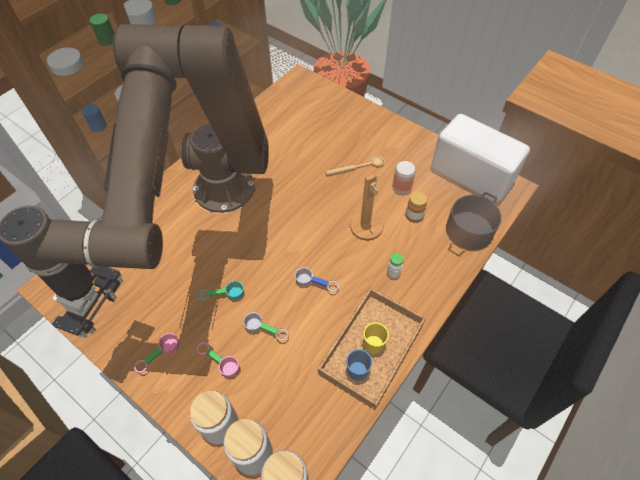

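```bash
python3 - <<'E'
from h import *
np.set_printoptions(precision=4,suppress=True)
for n in ["side","scene"]:
    p,im,d,f=cam(n); save(n+"1.png",im); print(n,f,-np.array(p["R"]).T@np.array(p["t"]))
    for q in ["cup_grip","cup_tip","plate","post_top","blue_cup","jam","tin","spice","spoon"] if n=="side" else ["jam","tin","spice","spoon"]:
        for r in robot.spot_point(n,q)[:3]:
            u,v=r["pixel"]; print(q,round(r["p"],2),np.round([u,v]),w(p,f,u,v,dm(d,u,v)), wz(p,f,u,v,{"cup_grip":.028,"cup_tip":.028,"plate":.205,"post_top":.27}.get(q,0)))
E
```

```text
side 568.8693235123957 [-0.3312  1.095   1.1289]
cup_grip 0.72 [403. 216.] [0.1533 0.0858 0.4291] [ 0.4311 -0.4927  0.028 ]
cup_grip 0.64 [356. 224.] [ 0.5332 -0.3365  0.0382] [ 0.5413 -0.35    0.028 ]
cup_grip 0.41 [454. 209.] [ 0.3013 -0.6356  0.035 ] [ 0.3053 -0.6466  0.028 ]
cup_tip 0.7 [342. 224.] [ 0.5991 -0.3472  0.0087] [ 0.583  -0.3223  0.028 ]
cup_tip 0.57 [461. 204.] [ 0.3156 -0.7421 -0.0006] [ 0.2992 -0.6956  0.028 ]
plate 0.9 [252. 258.] [0.5248 0.2045 0.2215] [0.5403 0.1883 0.205 ]
plate 0.65 [337. 229.] [ 0.6017 -0.3225 -0.0006] [ 0.4319 -0.0644  0.205 ]
post_top 0.62 [255. 239.] [0.5266 0.1848 0.2699] [0.5265 0.1849 0.27  ]
post_top 0.45 [353. 223.] [ 0.5763 -0.3906 -0.0004] [ 0.359  -0.0348  0.27  ]
blue_cup 0.7 [330. 265.] [ 0.4805 -0.1011  0.028 ] [ 0.5011 -0.1315  0.    ]
tin 0.55 [199. 361.] [0.5093 0.4444 0.0436] [0.543  0.4183 0.    ]
spice 0.64 [238. 271.] [0.6986 0.0932 0.0269] [0.7238 0.0687 0.    ]
spoon 0.84 [267. 387.] [0.3331 0.389  0.012 ] [0.3402 0.3814 0.    ]
scene 497.7754884218824 [ 1.0472 -0.725   1.4894]
tin 0.64 [400. 187.] [0.5506 0.3867 0.0375] [0.5378 0.4154 0.    ]
spice 0.62 [390. 274.] [0.7224 0.0594 0.0261] [0.7166 0.0734 0.    ]
spoon 0.63 [356. 168.] [0.3501 0.3872 0.003 ] [0.3487 0.3895 0.    ]
```

View pics/side1.png

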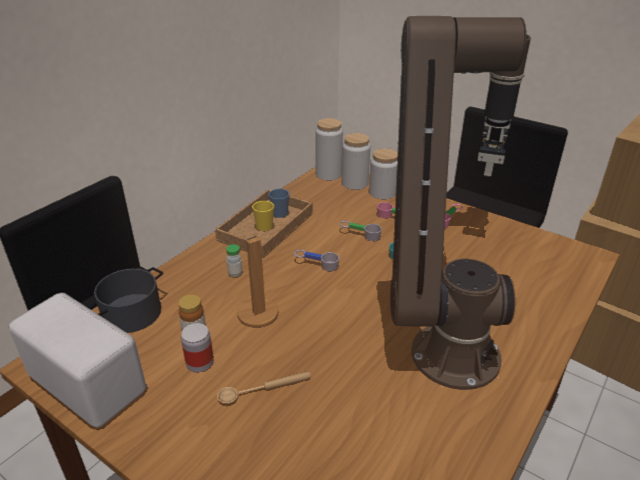

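```bash
python3 - <<'E'
from h import *
np.set_printoptions(precision=4,suppress=True)
p,im,d,f=cam("scene")
a=cv2.resize(im[165:245,335:415],(480,480),interpolation=cv2.INTER_CUBIC)
b=cv2.resize(im[305:350,240:300],(320,240),interpolation=cv2.INTER_CUBIC)
c=np.zeros((480,800,3),np.uint8);c[:,:480]=a;c[:240,480:]=b;save("z0.png",c)
for q in ["cup_tip","cup_grip"]:
    for r in robot.spot_point("scene",q): u,v=r["pixel"];print(q,r["p"],u,v,wz(p,f,u,v,.028))
V,U=np.mgrid[165:245,335:415]; P=np.array([w(p,f,u,v,d[v,u]) for u,v in zip(U.ravel(),V.ravel())])
m=(np.hypot(P[:,0]-.53,P[:,1]-.19)<.1)&(P[:,2]>.05)
for lo in np.arange(.05,.28,.02):
    s=P[m&(P[:,2]>lo)&(P[:,2]<lo+.02)]
    if len(s):print(round(lo,2),len(s),s.mean(0)[:2],s.min(0)[:2],s.max(0)[:2])
E
```

```text
cup_tip 0.97 201.2 346.9 [ 0.4052 -0.5119  0.028 ]
cup_tip 0.74 287.2 334.6 [ 0.5889 -0.3189  0.028 ]
cup_tip 0.72 195.9 295.1 [ 0.2639 -0.3966  0.028 ]
cup_tip 0.61 137.2 368.6 [ 0.3017 -0.6785  0.028 ]
cup_grip 0.98 271.5 331.9 [ 0.5443 -0.3421  0.028 ]
cup_grip 0.94 211.6 354.1 [ 0.4468 -0.5088  0.028 ]
cup_grip 0.79 148.2 358.8 [ 0.3046 -0.6376  0.028 ]
cup_grip 0.76 212.3 292.4 [ 0.2995 -0.3566  0.028 ]
0.05 34 [0.5341 0.1819] [0.5174 0.1708] [0.5452 0.2019]
0.07 34 [0.536  0.1823] [0.5208 0.1689] [0.546  0.2014]
0.09 41 [0.5347 0.1823] [0.5198 0.1682] [0.5458 0.2014]
0.11 34 [0.5342 0.1816] [0.5176 0.1685] [0.5452 0.2021]
0.13 40 [0.5364 0.1839] [0.5181 0.1678] [0.5466 0.2036]
0.15 36 [0.5346 0.1811] [0.5191 0.1693] [0.5445 0.203 ]
0.17 39 [0.5355 0.1797] [0.5198 0.1656] [0.5478 0.1992]
0.19 36 [0.5338 0.1788] [0.515  0.1695] [0.5454 0.2014]
0.21 50 [0.5411 0.1778] [0.5169 0.1697] [0.5697 0.1978]
0.23 55 [0.5423 0.1769] [0.5182 0.169 ] [0.5699 0.1981]
0.25 73 [0.5356 0.1844] [0.5161 0.1685] [0.5496 0.2095]
0.27 30 [0.5337 0.1849] [0.5211 0.168 ] [0.5461 0.2036]
```

View pics/z0.png

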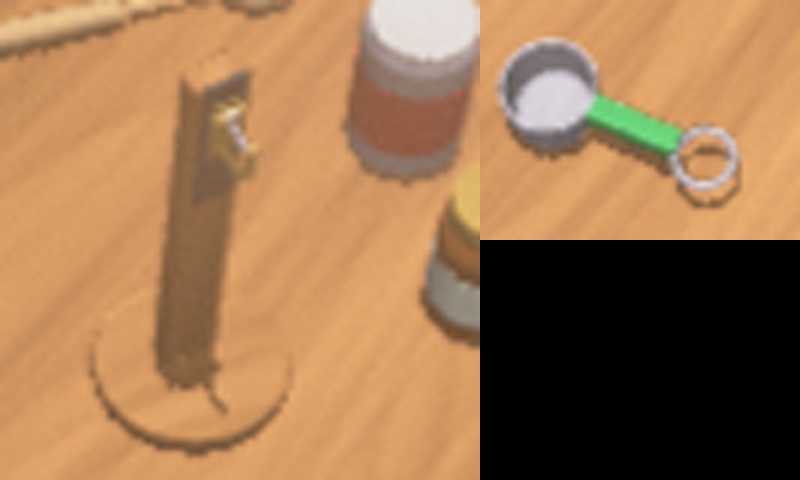

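The target (steel bowl, green handle) sits at about (265,327) in the scene picture, with its ring at (283,336). The hook is on the +x side of the post, near (373,185). I'm moving above the cup.

>>> {"name": "jog_arm", "arguments": {"deltas": [[-0.35,0.155,0,0,0,0,0],[-0.35,0.155,0,0,0,0,0],[-0.35,0.155,0,0,0,0,0],[-0.35,0.155,0,0,0,0,0],[-0.35,0.155,0,0,0,0,0]]}}

```text
clock: 1.62
tcp_pos: [0.3493, -0.5148, 0.2437]
tcp_rot: [-0.482, 3.104, -0.0]
force: [-0.0, -0.1, -0.4]
gripper_width: 0.0875
finger_force: 0.0
```

>>> {"name": "jog_arm", "arguments": {"deltas": [[-0.35,0.155,0,0,0,0,0],[-0.35,0.155,0,0,0,0,0],[-0.35,0.155,0,0,0,0,0],[-0.35,0.155,0,0,0,0,0],[-0.35,0.155,0,0,0,0,0]]}}

```text
clock: 2.03
tcp_pos: [0.4927, -0.3875, 0.2439]
tcp_rot: [-0.483, 3.104, -0.001]
force: [0.9, -1.7, -0.5]
gripper_width: 0.088
finger_force: 0.0
```

>>> {"name": "jog_arm", "arguments": {"deltas": [[-0.35,0.155,0,0,0,0,0],[-0.35,0.155,0,0,0,0,0],[0,0,0,0,0,0,0],[0,0,0,0,0,0,0]]}}

```text
clock: 2.37
tcp_pos: [0.5502, -0.3365, 0.2432]
tcp_rot: [0.488, -3.103, -0.0]
force: [-0.5, -0.1, -0.1]
gripper_width: 0.0878
finger_force: 0.0
```

```bash
cat > cup.py <<'E'
from h import *
import sys
np.set_printoptions(precision=4,suppress=True)
def tool(s):
    T=Ro.from_rotvec(s["tcp_rot"]).as_matrix(); return T
s=robot.observe(); T=tool(s); print("tcp",s["tcp_pos"],"xyaw",np.degrees(np.arctan2(T[1,0],T[0,0])),"q",s["qpos"])
if __name__=="__main__":
    p,im,d,f=cam("wrist"); save(sys.argv[1],im)
    for q in ["cup_grip","cup_tip"]:
        for r in robot.spot_point("wrist",q)[:3]:
            u,v=r["pixel"]; print(q,round(r["p"],2),u,v,wz(p,f,u,v,.028))
    for r in robot.masks_of("wrist","cup_grip")[:2]: print(r["p"],r["box"])
    hsv=cv2.cvtColor(im,cv2.COLOR_RGB2HSV); g=cv2.inRange(hsv,(50,100,60),(75,255,255))
    n,l,st,ce=cv2.connectedComponentsWithStats(g)
    for i in range(1,n):
        if st[i,4]>200:
            V,U=np.where(l==i); P=np.array([w(p,f,u,v,d[v,u])for u,v in zip(U,V) if d[v,u]>0]); P=P[P[:,2]>np.percentile(P[:,2],95)-.005]
            c=cv2.minAreaRect((P[:,:2]*1000).astype(np.float32)); e=np.linalg.eigh(np.cov(P[:,:2].T))[1][:,1]
            print("green",ce[i],st[i,4],"rect mm",c,"ztop",np.median(P[:,2]),"yaw",np.degrees(np.arctan2(e[1],e[0])))
E
python3 cup.py w1.png
```

```text
tcp [ 0.5502 -0.3365  0.2432] xyaw -162.12611760365021 q [-0.2471  0.3102 -0.0594 -0.0001 -1.2017 -1.0118]
cup_grip 0.84 162.8 12.3 [ 0.4413 -0.5081  0.028 ]
cup_grip 0.67 329.3 206.5 [ 0.5481 -0.3362  0.028 ]
cup_tip 0.7 324.9 253.8 [ 0.5909 -0.3265  0.028 ]
0.83 [300.1, 78.1, 375.9, 258.5]
0.76 [411.4, 0.0, 481.1, 24.1]
green [157.4845  35.3673] 1680 rect mm ((458.8568115234375, -507.0045471191406), (53.26630401611328, 15.7395658493042), 3.6474738121032715) ztop 0.03611278491248426 yaw -176.72553009291255
green [333.0298 186.9495] 1207 rect mm ((530.4802856445312, -338.5981140136719), (57.54920196533203, 15.56270980834961), 13.674236297607422) ztop 0.03641432816626454 yaw -166.43883314018134
```

View pics/w1.png

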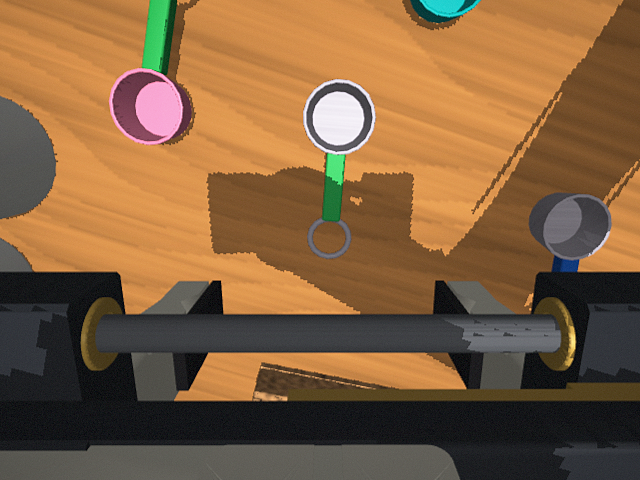

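The wrist view shows the target bowl at (340,117), the handle below it, and the ring at (329,238), so yaw is about 13.5°. I'll descend and grip.

>>> {"name": "jog_arm", "arguments": {"deltas": [[0.032,0.026,0.35,0,0,0.049,0],[0,0,0.35,0,0,0,0],[0,0,0.35,0,0,0,0],[0,0,0.35,0,0,0,0],[0,0,0.35,0,0,0,0]]}}

```text
clock: 2.98
tcp_pos: [0.5439, -0.3379, 0.0678]
tcp_rot: [-0.36, 3.12, -0.001]
force: [0.3, 0.1, -0.1]
gripper_width: 0.0877
finger_force: 0.0
```

>>> {"name": "jog_arm", "arguments": {"deltas": [[0,0,0.2,0,0,0,0],[0,0,0.2,0,0,0,0],[0,0,0.02,0,0,0,0],[0,0,0,0,0,0,0],[0,0,0,0,0,0,0]]}}

```text
clock: 3.4
tcp_pos: [0.5452, -0.3377, 0.0278]
tcp_rot: [-0.362, 3.12, -0.001]
force: [0.9, 0.1, 0.3]
gripper_width: 0.0878
finger_force: 0.0
```

```bash
python3 cup.py w2.png
```

```text
tcp [ 0.5452 -0.3377  0.0278] xyaw -166.75515242694473 q [-0.2506  0.5067 -0.3041  0.0005 -0.7587 -1.0895]
cup_grip 0.94 333.1 320.0 [ 0.5462 -0.3358  0.028 ]
0.88 [242.2, 8.6, 433.7, 395.6]
0.6 [1.5, 117.8, 8.4, 169.1]
green [335.8569 259.7501] 4886 rect mm ((520.94287109375, -340.8873291015625), (39.21236038208008, 15.765626907348633), 13.566272735595703) ztop 0.03647239976347763 yaw -166.5545355606982
green [335.5732 356.3354] 328 rect mm ((540.344970703125, -337.2257385253906), (37.80217742919922, 15.03905963897705), 16.407623291015625) ztop 0.03642920542414328 yaw 102.57930090501885
```

>>> {"name": "jog_arm", "arguments": {"deltas": [[-0.01,0.025,0.02,0,0,0,0],[0,0,0,0,0,0,0.5],[0,0,0,0,0,0,0.8],[0,0,0,0,0,0,1],[0,0,0,0,0,0,1]]}}

```text
clock: 4.02
tcp_pos: [0.5454, -0.334, 0.0246]
tcp_rot: [-0.364, 3.12, -0.0]
force: [0.7, 0.0, 0.4]
gripper_width: 0.0666
finger_force: 0.0
```

>>> {"name": "jog_arm", "arguments": {"deltas": [[0,0,0,0,0,0,1],[0,0,0,0,0,0,1],[0,0,0,0,0,0,1],[0,0,0,0,0,0,1],[0,0,0,0,0,0,1]]}}

```text
clock: 4.43
tcp_pos: [0.5452, -0.3341, 0.0245]
tcp_rot: [0.363, -3.12, -0.0]
force: [0.5, -0.6, 0.6]
gripper_width: 0.0332
finger_force: 0.0
```

>>> {"name": "jog_arm", "arguments": {"deltas": [[0,0,0,0,0,0,1],[0,0,0,0,0,0,1],[0,0,0,0,0,0,1]]}}

```text
clock: 4.68
tcp_pos: [0.5453, -0.334, 0.0246]
tcp_rot: [-0.363, 3.12, -0.0]
force: [-0.3, 0.0, -0.3]
gripper_width: 0.0157
finger_force: 30.0
```

>>> {"name": "jog_arm", "arguments": {"deltas": [[0,0,-0.1,0,0,0,1],[0,0,-0.3,0,0,0,1],[0,0,-0.4,0,0,0,1],[0,0,-0.4,0,0,0,1],[0,0,-0.4,0,0,0,1]]}}

```text
clock: 5.1
tcp_pos: [0.5448, -0.3339, 0.1869]
tcp_rot: [0.363, -3.12, -0.0]
force: [1.2, 0.1, -0.8]
gripper_width: 0.0158
finger_force: 30.0
```

>>> {"name": "jog_arm", "arguments": {"deltas": [[0,0,-0.4,0,0,0,1],[0,0,-0.4,0,0,0,1],[0,0,-0.4,0,0,0,1],[0,0,-0.4,0,0,0,1],[0,0,-0.4,0,0,0,1]]}}

```text
clock: 5.52
tcp_pos: [0.5443, -0.3337, 0.3877]
tcp_rot: [-0.363, 3.12, -0.0]
force: [1.4, -1.4, -1.1]
gripper_width: 0.0158
finger_force: 30.0
```

```bash
python3 - <<'E'
from h import *
np.set_printoptions(precision=4,suppress=True)
s=robot.observe(); T=Ro.from_rotvec(s["tcp_rot"]).as_matrix(); p=robot.camera_params("wrist")
R=np.array(p["R"]); o=-R.T@np.array(p["t"]); print(s["tcp_pos"],s["force"],s["gripper_width"],"cam in tool",T.T@(o-s["tcp_pos"]),"axes in tool\n",T.T@R.T, p["vertical_fov"],p["cx"],p["cy"])
E
```

```text
[ 0.5443 -0.3337  0.3877] [ 1.3615 -1.4122 -1.1331] 0.01578733299235058 cam in tool [ 0.0685 -0.0005 -0.1417] axes in tool
 [[ 0.0005 -0.9654 -0.2608]
 [ 1.      0.0004  0.0006]
 [-0.0005 -0.2608  0.9654]] 60.69412143238618 327.7336409558788 238.85076836853025
```

>>> {"name": "jog_arm", "arguments": {"deltas": [[-0.17,0.38,0,0,0,0,1],[-0.17,0.38,0,0,0,0,1],[-0.17,0.38,0,0,0,0,1],[-0.17,0.38,0,0,0,0,1],[-0.17,0.38,0,0,0,0,1]]}}

```text
clock: 5.93
tcp_pos: [0.5837, -0.1279, 0.3855]
tcp_rot: [-0.362, 3.12, 0.0]
force: [1.5, 0.4, -0.8]
gripper_width: 0.0156
finger_force: 30.0
```

>>> {"name": "jog_arm", "arguments": {"deltas": [[-0.17,0.38,0,0,0,0,1],[-0.17,0.38,0,0,0,0,1],[-0.17,0.38,0,0,0,0,1],[-0.17,0.38,0,0,0,0,1],[-0.17,0.38,0,0,0,0,1]]}}

```text
clock: 6.35
tcp_pos: [0.6229, 0.0768, 0.3856]
tcp_rot: [-0.363, 3.12, 0.001]
force: [1.2, -0.8, -1.1]
gripper_width: 0.0158
finger_force: 30.0
```

>>> {"name": "jog_arm", "arguments": {"deltas": [[0,0,0,0,0,0,1],[0,0,0,0,0,0,1],[0,0,0,0,0,0,1]]}}

```text
clock: 6.6
tcp_pos: [0.6231, 0.0751, 0.3848]
tcp_rot: [0.365, -3.12, 0.0]
force: [-0.2, 0.2, -0.5]
gripper_width: 0.0158
finger_force: 30.0
```

```bash
cat > post.py <<'E'
from h import *
import sys
np.set_printoptions(precision=4,suppress=True)
s=robot.observe(); T=Ro.from_rotvec(s["tcp_rot"]).as_matrix(); print("tcp",s["tcp_pos"],"xyaw",np.degrees(np.arctan2(T[1,0],T[0,0])),s["force"],s["wrist_torque"])
p,im,d,f=cam("wrist"); save(sys.argv[1],im); np.savez("w.npz",im=im,d=d,R=p["R"],t=p["t"])
for q,h in [("plate",.205),("post_top",.27)]:
    for r in robot.spot_point("wrist",q)[:2]:
        u,v=r["pixel"]; print(q,round(r["p"],2),u,v,wz(p,f,u,v,h))
V,U=np.mgrid[0:480,0:640]; c=np.stack([(U-p["cx"])/f*d,(V-p["cy"])/f*d,d],-1); P=(c-np.array(p["t"]))@np.array(p["R"])
np.save("P.npy",P)
m=(np.hypot(P[...,0]-.535,P[...,1]-.185)<.06)&(d>0)
t=m&(P[...,2]>.262)&(P[...,2]<.278); print("top",t.sum(),P[t].mean(0) if t.any() else 0, cv2.minAreaRect((P[t][:,:2]*1000).astype(np.float32)) if t.any() else 0)
E
python3 post.py w3.png
```

```text
tcp [0.6231 0.0751 0.3848] xyaw -166.6566304467978 [-0.1817  0.2157 -0.5208] [ 0.0238 -0.067   0.0726]
plate 0.9 493.3 144.2 [0.5387 0.1848 0.205 ]
post_top 0.7 546.1 136.2 [0.5304 0.1889 0.27  ]
top 2132 [0.5317 0.186  0.2698] ((531.430908203125, 187.6479949951172), (35.96728515625, 20.62120819091797), 68.09972381591797)
```

View pics/w3.png

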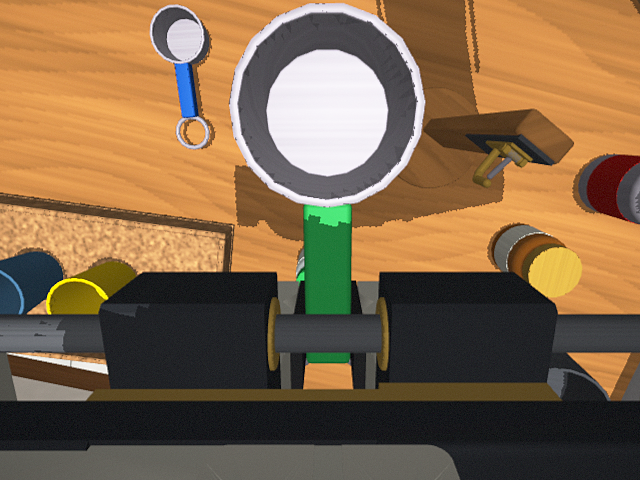

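Clear view: the post top is at about (540,130), with the plate and brass hook between (512,150) and the nose at (483,182). The nose points down-left in the picture.

```bash
python3 - <<'E'
import numpy as np, cv2
P=np.load("P.npy"); im=np.load("w.npz")["im"]; d=np.load("w.npz")["d"]
np.set_printoptions(precision=1,suppress=True,linewidth=140)
for yaw in [-21.9]:
    a=np.radians(yaw); n=np.array([np.cos(a),np.sin(a)]); l=np.array([-n[1],n[0]])
    c=np.array([.5314,.1876]); Q=np.dstack([(P[...,:2]-c)@n,(P[...,:2]-c)@l,P[...,2]])*1000
    m=(d>0)&(abs(Q[...,1])<30)&(Q[...,0]>-25)&(Q[...,0]<60)&(Q[...,2]>100)&(Q[...,2]<275)
    m[:,:420]=False
    t=m&(Q[...,2]>262); print("top out range",np.percentile(Q[t][:,0],[1,50,99]),"lat",np.percentile(Q[t][:,1],[1,50,99]))
    fr=m&(Q[...,2]<258)&(Q[...,0]>5)&(Q[...,0]<14); q=Q[fr]; A=np.c_[q[:,1],q[:,2],np.ones(len(q))]; print("face",len(q),np.median(q[:,0]),np.linalg.lstsq(A,q[:,0],rcond=None)[0])
    hk=m&(Q[...,2]<262)&(Q[...,0]>17); q=Q[hk]
    # PCA/lines: out vs lat
    print("hook",len(q),"lat vs out",np.polyfit(q[:,0],q[:,1],1))
    for o in range(16,56,4):
        s=q[(q[:,0]>=o)&(q[:,0]<o+4)]
        if len(s): print(o,len(s),"lat",np.percentile(s[:,1],[5,50,95]),"z",np.percentile(s[:,2],[2,25,50,75,98]))
E
```

```text
top out range [-9.4  0.9 10.1] lat [-17.5  -1.7  17.1]
face 1630 9.203391450975552 [0.1 0.  5. ]
hook 538 lat vs out [-0.1  1.9]
16 75 lat [-2.5 -0.1  7.5] z [217.4 219.9 221.4 247.1 249.9]
20 89 lat [-2.4 -0.5  1.9] z [217.3 220.1 221.7 245.6 247.4]
24 87 lat [-2.5 -0.6  1.8] z [218.  220.  221.4 243.8 246.2]
28 83 lat [-2.8 -0.7  1.9] z [218.2 219.8 220.9 241.9 244.1]
32 67 lat [-3.1 -1.4  1. ] z [218.9 222.2 227.1 241.2 245.3]
36 115 lat [-3.1 -2.4  0.9] z [221.9 231.4 240.1 245.5 247.1]
40 22 lat [-2.1 -0.9  0.1] z [224.2 230.4 236.9 243.1 245.1]
```

```bash
python3 - <<'E'
import numpy as np, cv2
from workcell import robot
from scipy.spatial.transform import Rotation as Ro
np.set_printoptions(precision=4,suppress=True)
P=np.load("P.npy"); im=np.load("w.npz")["im"]; d=np.load("w.npz")["d"]
s=robot.observe(); T=Ro.from_rotvec(s["tcp_rot"]).as_matrix(); print(T)
Q=((P-s["tcp_pos"])@T)*1000
m=(d>0)&(abs(Q[...,1])<40)&(Q[...,0]>30)&(Q[...,0]<115)&(abs(Q[...,2])<45)
z=Q[m][:,2]; print("rim z (neg=up)",np.percentile(z,[0.5,1,2,5]), "bottom",np.percentile(z,[90,99]))
r=m&(Q[...,2]<np.percentile(z,2)+2.5)&(abs(Q[...,1])<40); q=Q[r]; q=q[q[:,0]>46] 
(cx,cy),R=cv2.minEnclosingCircle(q[:,:2].astype(np.float32)); print(len(q),"bowl centre tool mm",cx,cy,R,"tilt",np.linalg.lstsq(np.c_[q[:,:2],np.ones(len(q))],q[:,2],rcond=None)[0])
hsv=cv2.cvtColor(im,cv2.COLOR_RGB2HSV); g=(cv2.inRange(hsv,(50,100,40),(75,255,255))>0)&(d>0)&(abs(Q[...,1])<20); g[:200]=False
q=Q[g]; q=q[q[:,2]<np.percentile(q[:,2],5)+4]; print("handle",np.polyfit(q[:,0],q[:,1],1),np.percentile(q,[1,50,99],axis=0))
E
```

```text
[[-0.9735 -0.2285  0.0005]
 [-0.2285  0.9735  0.0001]
 [-0.0005  0.     -1.    ]]
rim z (neg=up) [-12.7932 -12.6056 -12.3804 -12.0188] bottom [21.8415 22.6913]
6049 bowl centre tool mm 73.65557861328125 0.29479995369911194 29.90999984741211 tilt [  0.0018   0.0002 -11.5101]
handle [-0.0046  0.8655] [[-11.9634  -6.9419 -13.1687]
 [ 24.8172   0.6665 -11.6436]
 [ 43.9238   8.4658  -9.8274]]
```

>>> {"name": "jog_arm", "arguments": {"deltas": [[0.01,0.3,0,0,0,0,1],[0.01,0.3,0,0,0,0,1],[0.01,0.28,0,0,0,0,1],[0,0,0,0,0,-0.072,1],[0,0,0,0,0,-0.072,1]]}}

```text
clock: 7.17
tcp_pos: [0.5999, 0.16, 0.385]
tcp_rot: [-0.721, 3.057, 0.0]
force: [0.4, -0.1, -0.5]
gripper_width: 0.0157
finger_force: 30.0
```

>>> {"name": "jog_arm", "arguments": {"deltas": [[0,0,0,0,0,-0.072,1],[0,0,0,0,0,-0.072,1],[0,0,0,0,0,-0.072,1],[0,0,0,0,0,-0.072,1],[0,0,0,0,0,-0.072,1]]}}

```text
clock: 7.58
tcp_pos: [0.6003, 0.1584, 0.385]
tcp_rot: [-1.543, 2.736, 0.0]
force: [0.4, 0.3, -1.0]
gripper_width: 0.016
finger_force: 30.0
```

>>> {"name": "jog_arm", "arguments": {"deltas": [[0,0,0,0,0,-0.072,1],[0,0,0,0,0,-0.072,1],[0,0,0,0,0,-0.072,1],[0,0,0,0,0,-0.072,1],[0,0,0,0,0,-0.072,1]]}}

```text
clock: 8.0
tcp_pos: [0.6003, 0.1583, 0.385]
tcp_rot: [-2.245, 2.197, -0.0]
force: [-0.4, 0.2, -1.8]
gripper_width: 0.0161
finger_force: 30.0
```

>>> {"name": "jog_arm", "arguments": {"deltas": [[0,0,0,0,0,-0.072,1],[0,0,0,0,0,-0.072,1],[0,0,0,0,0,-0.072,1],[0,0,0,0,0,-0.072,1],[0,0,0,0,0,-0.072,1]]}}

```text
clock: 8.42
tcp_pos: [0.6003, 0.1583, 0.385]
tcp_rot: [-2.769, 1.483, -0.0]
force: [0.1, -0.7, -1.2]
gripper_width: 0.0158
finger_force: 30.0
```

>>> {"name": "jog_arm", "arguments": {"deltas": [[0,0,0,0,0,-0.072,1],[0,0,0,0,0,-0.072,1],[0,0,0,0,0,-0.072,1],[0,0,0,0,0,0,1],[0,0,0,0,0,0,1]]}}

```text
clock: 8.83
tcp_pos: [0.6003, 0.1587, 0.3849]
tcp_rot: [-2.975, 1.007, -0.0]
force: [-0.6, -0.0, -1.7]
gripper_width: 0.0154
finger_force: 30.0
```

```bash
cat > st.py <<'E'
from h import *
np.set_printoptions(precision=4,suppress=True)
s=robot.observe(); T=Ro.from_rotvec(s["tcp_rot"]).as_matrix(); print("t",s["clock"],"tcp",s["tcp_pos"],"xyaw",np.degrees(np.arctan2(T[1,0],T[0,0])),"F",s["force"],"M",s["wrist_torque"],s["gripper_width"],"z",T[:,2])
t=np.array([.5997,.1603]); e=t-s["tcp_pos"][:2]; print("todo tool xy mm",1000*(T[:2,:2].T@e))
E
python3 st.py
```

```text
t 8.8333 tcp [0.6003 0.1587 0.3849] xyaw -37.401763646944026 F [-0.6423 -0.0368 -1.7453] M [ 0.0514  0.2575 -0.0262] 0.015449692942577519 z [ 0.0003  0.0002 -1.    ]
todo tool xy mm [-1.4403 -0.8901]
```

>>> {"name": "jog_arm", "arguments": {"deltas": [[0,0,0,0,0,-0.057,1],[0,0,0,0,0,-0.057,1],[-0.012,-0.013,0,0,0,-0.057,1],[0,0,0.3,0,0,0,1],[0,0,0.3,0,0,0,1]]}}

```text
clock: 9.25
tcp_pos: [0.6006, 0.1614, 0.3259]
tcp_rot: [-3.081, 0.598, -0.006]
force: [1.0, 0.8, -1.5]
gripper_width: 0.0158
finger_force: 30.0
```

>>> {"name": "jog_arm", "arguments": {"deltas": [[0,0,0.3,0,0,0,1],[0,0,0.2,0,0,0,1],[0,0,0.1,0,0,0,1],[0,0,0,0,0,0,1],[0,0,0,0,0,0,1]]}}

```text
clock: 9.67
tcp_pos: [0.6003, 0.1612, 0.2654]
tcp_rot: [3.085, -0.595, 0.001]
force: [0.4, 0.2, -1.3]
gripper_width: 0.0154
finger_force: 30.0
```

```bash
python3 st.py; python3 - <<'E'
from h import *
p,im,d,f=cam("scene"); q,im2,d2,f2=cam("side")
c=np.zeros((480,800,3),np.uint8);c[:400,:400]=cv2.resize(im[140:220,340:420],(400,400),interpolation=cv2.INTER_CUBIC);c[:400,400:]=cv2.resize(im2[200:290,210:300],(400,400),interpolation=cv2.INTER_CUBIC);save("z4.png",c)
E
```

```text
t 9.6667 tcp [0.6003 0.1612 0.2654] xyaw -21.832041593152237 F [ 0.4221  0.2477 -1.3071] M [0.0283 0.2136 0.0077] 0.015379767758129511 z [ 0.0006 -0.0004 -1.    ]
todo tool xy mm [-0.2001  1.071 ]
```

View pics/z4.png

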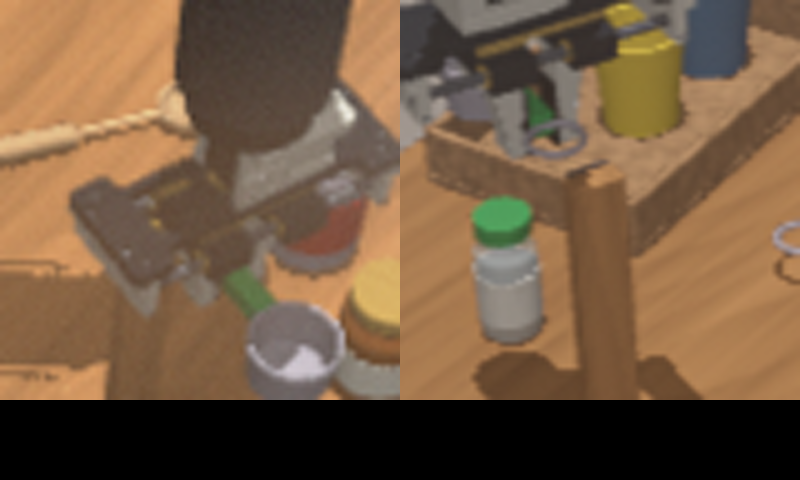

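The ring sits just in front of the post top at the hook, at (555,140) in the right half. The cup is level. I'll descend slowly and feel for contact.

>>> {"name": "jog_arm", "arguments": {"deltas": [[0,0.01,0.05,0,0,0,1],[0,0,0.05,0,0,0,1],[0,0,0.04,0,0,0,1],[0,0,0.03,0,0,0,1],[0,0,0,0,0,0,1]]}}

```text
clock: 10.18
tcp_pos: [0.599, 0.1604, 0.2466]
tcp_rot: [3.084, -0.592, -0.002]
force: [-0.4, -1.1, -1.2]
gripper_width: 0.0157
finger_force: 30.0
```

>>> {"name": "jog_arm", "arguments": {"deltas": [[0,0,0.02,0,0,0,1],[0,0,0.02,0,0,0,1],[0,0,0.02,0,0,0,1],[0,0,0,0,0,0,1]]}}

```text
clock: 10.52
tcp_pos: [0.5994, 0.1606, 0.2413]
tcp_rot: [3.085, -0.592, -0.0]
force: [0.5, -0.9, 0.4]
gripper_width: 0.0158
finger_force: 30.0
```

```bash
python3 st.py
```

```text
t 10.5167 tcp [0.5994 0.1606 0.2413] xyaw -21.724288645128542 F [ 0.5452 -0.8975  0.417 ] M [0.076  0.2269 0.017 ] 0.015786118873115908 z [-0.0001 -0.0001 -1.    ]
todo tool xy mm [0.3505 0.188 ]
```

>>> {"name": "jog_arm", "arguments": {"deltas": [[0,0,0.02,0,0,0,1],[0,0,0.02,0,0,0,1],[0,0,0.02,0,0,0,1],[0,0,0,0,0,0,1]]}}

```text
clock: 10.85
tcp_pos: [0.5995, 0.1605, 0.2353]
tcp_rot: [3.085, -0.592, 0.0]
force: [1.3, -0.4, 0.5]
gripper_width: 0.0154
finger_force: 30.0
```

>>> {"name": "jog_arm", "arguments": {"deltas": [[0,0,0.02,0,0,0,1],[0,0,0.02,0,0,0,1],[0,0,0.02,0,0,0,1],[0,0,0,0,0,0,1]]}}

```text
clock: 11.18
tcp_pos: [0.5994, 0.1605, 0.229]
tcp_rot: [3.085, -0.592, -0.0]
force: [2.1, -0.4, -0.9]
gripper_width: 0.0158
finger_force: 30.0
```

```bash
python3 st.py
```

```text
t 11.1833 tcp [0.5994 0.1605 0.229 ] xyaw -21.732619928945905 F [ 2.1013 -0.4389 -0.8686] M [-0.2527 -0.5539 -0.0474] 0.015838571486155164 z [-0.0003 -0.0002 -1.    ]
todo tool xy mm [0.3505 0.0798]
```

>>> {"name": "jog_arm", "arguments": {"deltas": [[0,0,0.01,0,0,0,1],[0,0,0.01,0,0,0,1],[0,0,0.01,0,0,0,1],[0,0,0,0,0,0,1]]}}

```text
clock: 11.52
tcp_pos: [0.5994, 0.1605, 0.2262]
tcp_rot: [3.085, -0.592, -0.0]
force: [2.7, -0.8, -2.4]
gripper_width: 0.0152
finger_force: 30.0
```

>>> {"name": "jog_arm", "arguments": {"deltas": [[0,0,0.01,0,0,0,1],[0,0,0.01,0,0,0,1],[0,0,0,0,0,0,1]]}}

```text
clock: 11.77
tcp_pos: [0.5993, 0.1605, 0.2242]
tcp_rot: [3.085, -0.592, -0.001]
force: [2.3, -1.2, -1.4]
gripper_width: 0.0154
finger_force: 30.0
```

>>> {"name": "jog_arm", "arguments": {"deltas": [[0,0,0.01,0,0,0,1],[0,0,0,0,0,0,1]]}}

```text
clock: 11.93
tcp_pos: [0.5989, 0.1605, 0.2231]
tcp_rot: [3.085, -0.592, -0.002]
force: [-0.6, 0.2, -1.3]
gripper_width: 0.0158
finger_force: 30.0
```

```bash
python3 st.py
```

```text
t 11.9333 tcp [0.5989 0.1605 0.2231] xyaw -21.735255982520613 F [-0.5592  0.2193 -1.2587] M [-0.1284  0.2124  0.0279] 0.01577865551708646 z [-0.0013 -0.0002 -1.    ]
todo tool xy mm [ 0.8288 -0.09  ]
```

The sideways force fell back to zero at TCP z = 0.223, so the gate has snapped shut. Next I tug up.

>>> {"name": "jog_arm", "arguments": {"deltas": [[0,0,-0.03,0,0,0,1],[0,0,-0.03,0,0,0,1],[0,0,-0.03,0,0,0,1],[0,0,0,0,0,0,1]]}}

```text
clock: 12.27
tcp_pos: [0.5994, 0.1606, 0.2329]
tcp_rot: [-3.085, 0.592, 0.0]
force: [0.8, -0.1, -4.4]
gripper_width: 0.0161
finger_force: 30.0
```

>>> {"name": "jog_arm", "arguments": {"deltas": [[0,0,-0.015,0,0,0,1],[0,0,-0.015,0,0,0,1],[0,0,0,0,0,0,1]]}}

```text
clock: 12.52
tcp_pos: [0.5987, 0.1604, 0.2342]
tcp_rot: [3.084, -0.593, -0.003]
force: [0.6, 0.3, -12.0]
gripper_width: 0.0156
finger_force: 30.0
```

```bash
python3 st.py
```

```text
t 12.5167 tcp [0.5987 0.1604 0.2342] xyaw -21.752059267135902 F [  0.5678   0.2715 -12.0368] M [-0.0937 -0.6283 -0.0032] 0.015552461902705822 z [-0.0022 -0.0004 -1.    ]
todo tool xy mm [ 0.9438 -0.2185]
```

>>> {"name": "jog_arm", "arguments": {"deltas": [[0,0,0.012,0,0,0,1],[0,0,0.01,0,0,0,1],[0,0,0,0,0,0,1]]}}

```text
clock: 12.77
tcp_pos: [0.599, 0.1605, 0.2334]
tcp_rot: [3.085, -0.592, -0.001]
force: [-3.6, 0.2, -5.0]
gripper_width: 0.0159
finger_force: 30.0
```

```bash
python3 st.py
```

```text
t 12.7667 tcp [0.599  0.1605 0.2334] xyaw -21.71923909799117 F [-3.5784  0.1652 -5.0151] M [0.0041 1.0275 0.0085] 0.015874433895278824 z [-0.0008 -0.0003 -1.    ]
todo tool xy mm [ 0.7179 -0.0514]
```

>>> {"name": "jog_arm", "arguments": {"deltas": [[0,0,0,0,0,0,1],[0,0,0,0,0,0,1]]}}

```text
clock: 12.93
tcp_pos: [0.5991, 0.1605, 0.2334]
tcp_rot: [3.085, -0.592, -0.001]
force: [-3.0, 0.6, -5.8]
gripper_width: 0.0156
finger_force: 30.0
```

```bash
python3 st.py
```

```text
t 12.9333 tcp [0.5991 0.1605 0.2334] xyaw -21.724924576353878 F [-3.0463  0.5705 -5.7596] M [0.0478 1.2299 0.0758] 0.01563727269660619 z [-0.0005 -0.     -1.    ]
todo tool xy mm [ 0.6569 -0.0043]
```

>>> {"name": "jog_arm", "arguments": {"deltas": [[0,0,0,0,0,0,1],[0,0,0,0,0,0,1],[0,0,0,0,0,0,1],[0,0,0,0,0,0,1],[0,0,0,0,0,0,1]]}}

```text
clock: 13.35
tcp_pos: [0.5992, 0.1605, 0.2333]
tcp_rot: [3.085, -0.592, -0.001]
force: [-5.1, 0.3, -4.0]
gripper_width: 0.0159
finger_force: 30.0
```

>>> {"name": "jog_arm", "arguments": {"deltas": [[0,0,0,0,0,0,1],[0,0,0,0,0,0,1],[0,0,0,0,0,0,1]]}}

```text
clock: 13.6
tcp_pos: [0.5992, 0.1605, 0.2333]
tcp_rot: [3.085, -0.592, -0.001]
force: [-4.5, 0.1, -4.7]
gripper_width: 0.0155
finger_force: 30.0
```

```bash
python3 - <<'E'
from h import *
np.set_printoptions(precision=4,suppress=True)
s=robot.observe(); T=Ro.from_rotvec(s["tcp_rot"]).as_matrix(); print(s["force"],s["wrist_torque"])
p,im,d,f=cam("wrist"); V,U=np.mgrid[0:480,0:640]; P=(np.stack([(U-p["cx"])/f*d,(V-p["cy"])/f*d,d],-1)-np.array(p["t"]))@np.array(p["R"])
Q=((P-s["tcp_pos"])@T)*1000
m=(d>0)&(abs(Q[...,1])<40)&(Q[...,0]>46)&(Q[...,0]<115)&(abs(Q[...,2])<30)
z=Q[m][:,2]; r=m&(Q[...,2]<np.percentile(z,2)+4); q=Q[r]
print(len(q),cv2.minEnclosingCircle(q[:,:2].astype(np.float32)),"tilt",np.linalg.lstsq(np.c_[q[:,:2],np.ones(len(q))],q[:,2],rcond=None)[0])
q,im2,d2,f2=cam("side")
c=np.zeros((480,800,3),np.uint8);c[:,:400]=cv2.resize(im[:,:],(400,480));c[:400,400:]=cv2.resize(im2[210:280,220:290],(400,400),interpolation=cv2.INTER_CUBIC);save("z5.png",c)
E
```

```text
[-4.4843  0.0927 -4.7142] [0.1382 1.8864 0.0663]
7550 ((75.7140884399414, -0.5753943920135498), 30.545534133911133) tilt [ -0.0042   0.0016 -11.4905]
```

View pics/z5.png

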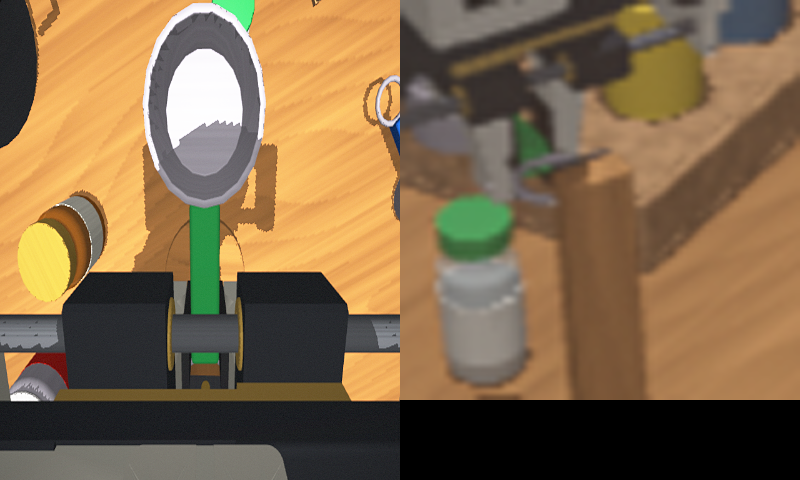

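The ring is held under the shut gate and the cup is level (tilt under 0.5°). I'll ease the sideways load and hold a cleaner 5 N tug.

>>> {"name": "jog_arm", "arguments": {"deltas": [[-0.012,0,-0.005,0,0,0,1],[0,0,0,0,0,0,1],[0,0,0,0,0,0,1]]}}

```text
clock: 13.95
tcp_pos: [0.5987, 0.1611, 0.2339]
tcp_rot: [-3.085, 0.592, -0.001]
force: [-0.0, 0.1, -7.2]
gripper_width: 0.0157
finger_force: 30.0
```

```bash
python3 st.py
```

```text
t 13.95 tcp [0.5987 0.1611 0.2339] xyaw -21.729805061667797 F [-0.0458  0.0956 -7.152 ] M [-0.1011  0.1943  0.0332] 0.015664866025292608 z [ 0.0008  0.0002 -1.    ]
todo tool xy mm [1.1824 0.3975]
```

>>> {"name": "jog_arm", "arguments": {"deltas": [[0,0,0.002,0,0,0,1],[0,0,0,0,0,0,1],[0,0,0,0,0,0,1],[0,0,0,0,0,0,1]]}}

```text
clock: 14.28
tcp_pos: [0.5986, 0.1611, 0.2338]
tcp_rot: [-3.085, 0.592, -0.001]
force: [-0.0, 0.3, -7.8]
gripper_width: 0.0159
finger_force: 30.0
```

>>> {"name": "jog_arm", "arguments": {"deltas": [[0,0,0,0,0,0,1],[0,0,0,0,0,0,1],[0,0,0,0,0,0,1],[0,0,0,0,0,0,1],[0,0,0,0,0,0,1]]}}

```text
clock: 14.7
tcp_pos: [0.5985, 0.1611, 0.2338]
tcp_rot: [-3.085, 0.592, -0.001]
force: [0.9, 0.5, -6.2]
gripper_width: 0.0158
finger_force: 30.0
```

```bash
python3 st.py
```

```text
t 14.7 tcp [0.5985 0.1611 0.2338] xyaw -21.724749876868756 F [ 0.9193  0.4603 -6.2136] M [-0.1642 -0.3581  0.0067] 0.01581295002632213 z [ 0.0004  0.0001 -1.    ]
todo tool xy mm [1.4037 0.2766]
```

>>> {"name": "jog_arm", "arguments": {"deltas": [[0,0,0.03,0,0,0,1],[0,0,0.03,0,0,0,1],[0,0,0.03,0,0,0,1],[0,0,0.03,0,0,0,1],[0,0,0.015,0,0,0,1]]}}

```text
clock: 15.12
tcp_pos: [0.5983, 0.161, 0.2199]
tcp_rot: [3.085, -0.592, -0.0]
force: [0.1, -0.8, -1.3]
gripper_width: 0.0158
finger_force: 30.0
```

>>> {"name": "jog_arm", "arguments": {"deltas": [[0,0,0,0,0,0,1],[0,0,0.01,0,0,0,1],[0,0,0,0,0,0,1]]}}

```text
clock: 15.37
tcp_pos: [0.5984, 0.161, 0.2191]
tcp_rot: [-3.085, 0.592, -0.0]
force: [1.1, -0.1, -1.0]
gripper_width: 0.0157
finger_force: 30.0
```

```bash
python3 st.py
```

```text
t 15.3667 tcp [0.5984 0.161  0.2191] xyaw -21.725728704194974 F [ 1.1407 -0.1412 -0.9646] M [ 0.004   0.239  -0.0212] 0.015733378864837725 z [ 0. -0. -1.]
todo tool xy mm [1.5269 0.1914]
```

>>> {"name": "jog_arm", "arguments": {"deltas": [[0,0,0.01,0,0,0,1],[0,0,0.005,0,0,0,1],[0,0,0,0,0,0,1]]}}

```text
clock: 15.62
tcp_pos: [0.5985, 0.1611, 0.2182]
tcp_rot: [-3.085, 0.592, -0.001]
force: [-0.2, -0.3, 2.8]
gripper_width: 0.0159
finger_force: 30.0
```

>>> {"name": "jog_arm", "arguments": {"deltas": [[0,0,0.01,0,0,0,1],[0,0,0,0,0,0,1],[0,0,0,0,0,0,1]]}}

```text
clock: 15.87
tcp_pos: [0.5986, 0.1611, 0.2177]
tcp_rot: [-3.085, 0.592, -0.002]
force: [-2.6, -0.0, 5.8]
gripper_width: 0.0158
finger_force: 30.0
```

The seat is felt at about 0.218. I'll ease off 2 mm and let go.

>>> {"name": "jog_arm", "arguments": {"deltas": [[0,0,-0.02,0,0,0,1],[0,0,0,0,0,0,1],[0,0,0,0,0,0,0],[0,0,0,0,0,0,0],[0,0,0,0,0,0,0]]}}

```text
clock: 16.28
tcp_pos: [0.5983, 0.161, 0.2185]
tcp_rot: [3.085, -0.592, -0.0]
force: [-0.9, -0.3, 0.2]
gripper_width: 0.0304
finger_force: 0.0
```

>>> {"name": "jog_arm", "arguments": {"deltas": [[0,0,0,0,0,0,0],[0,0,0,0,0,0,0],[0,0,0,0,0,0,0],[0,0,0,0,0,0,0],[0,0,0,0,0,0,0]]}}

```text
clock: 16.7
tcp_pos: [0.5983, 0.161, 0.2186]
tcp_rot: [3.085, -0.592, -0.0]
force: [0.0, -0.8, 0.1]
gripper_width: 0.0633
finger_force: 0.0
```

>>> {"name": "jog_arm", "arguments": {"deltas": [[0,0,0,0,0,0,0],[0,0,0,0,0,0,0],[0,0,0,0,0,0,0],[0,0,-0.1,0,0,0,0],[0,0,-0.2,0,0,0,0]]}}

```text
clock: 17.12
tcp_pos: [0.5971, 0.1605, 0.247]
tcp_rot: [3.083, -0.592, -0.006]
force: [-0.0, 0.6, -0.9]
gripper_width: 0.0872
finger_force: 0.0
```

>>> {"name": "jog_arm", "arguments": {"deltas": [[0,0,-0.4,0,0,0,0],[0,0,-0.4,0,0,0,0],[0,0,-0.4,0,0,0,0],[0,0,-0.3,0,0,0,0],[0,0,0,0,0,0,0]]}}

```text
clock: 17.53
tcp_pos: [0.6002, 0.161, 0.4077]
tcp_rot: [-3.079, 0.591, -0.016]
force: [0.9, -0.4, 0.6]
gripper_width: 0.0878
finger_force: 0.0
```

>>> {"name": "jog_arm", "arguments": {"deltas": [[0.3,0.3,0,0,0,0,0],[0.3,0.3,0,0,0,0,0],[0,0.3,0,0,0,0,0],[0,0,0,0,0,0,0],[0,0,0,0,0,0,0]]}}

```text
clock: 17.95
tcp_pos: [0.62, 0.0549, 0.3997]
tcp_rot: [-3.084, 0.596, -0.002]
force: [-0.4, 0.9, 0.4]
gripper_width: 0.0873
finger_force: 0.0
```

```bash
python3 st.py; python3 - <<'E'
from h import *
p,im,d,f=cam("scene"); q,im2,d2,f2=cam("side")
c=np.zeros((480,800,3),np.uint8);c[:400,:400]=cv2.resize(im[165:265,325:425],(400,400),interpolation=cv2.INTER_CUBIC);c[:400,400:]=cv2.resize(im2[220:320,200:300],(400,400),interpolation=cv2.INTER_CUBIC);save("z6.png",c)
E
```

```text
t 17.95 tcp [0.62   0.0549 0.3997] xyaw -21.86757234064275 F [-0.4159  0.9119  0.3687] M [-0.0233  0.1485  0.0063] 0.0872780293064653 z [ 0.001   0.0002 -1.    ]
todo tool xy mm [-58.063  -90.2978]
```

View pics/z6.png

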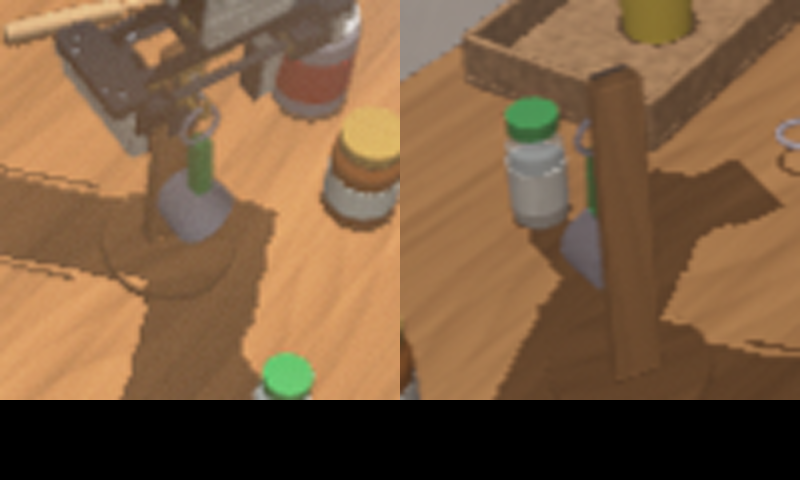

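The cup hangs from the hook by its ring at (200,120) in the left half, with the bowl down in front of the post. Everything else is undisturbed. I'll let it settle for a second and hand in.

>>> {"name": "jog_arm", "arguments": {"deltas": [[0,0,0,0,0,0,0],[0,0,0,0,0,0,0],[0,0,0,0,0,0,0],[0,0,0,0,0,0,0],[0,0,0,0,0,0,0]]}}

```text
clock: 18.47
tcp_pos: [0.6201, 0.0571, 0.3986]
tcp_rot: [3.085, -0.591, -0.0]
force: [0.4, -0.9, 0.3]
gripper_width: 0.0881
finger_force: 0.0
```

>>> {"name": "jog_arm", "arguments": {"deltas": [[0,0,0,0,0,0,0],[0,0,0,0,0,0,0],[0,0,0,0,0,0,0],[0,0,0,0,0,0,0],[0,0,0,0,0,0,0]]}}

```text
clock: 18.88
tcp_pos: [0.6201, 0.0566, 0.3987]
tcp_rot: [-3.085, 0.592, -0.0]
force: [0.1, -1.3, -0.3]
gripper_width: 0.0874
finger_force: 0.0
```

```bash
python3 -c "
from workcell import robot
print(robot.hand_in())"
```

```text
the job is handed in; nothing more can be done
None
```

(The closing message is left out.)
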